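# Open the sprung-bolt tool chest for the clay class

## Task

Open the plywood tool chest so the children can take the carving tools. Its lid is held down by a sprung bolt: first draw the bolt's knob back, move it sideways into the holding notch of its slot, and let go so that it stays withdrawn by itself; then lift the lid past its balance point, so that it leans back and stays open on its own. Leave the bolt parked in its notch, and do not push the other things on the table about.

Things in the scene. Friction and masses are not known exactly. Their poses are not given: they have to be found in the camera images.
- toolbox: Plywood tool chest, fixed, 140 (x) by 320 (y) by 80 mm high without its lid; origin under its centre, z up. Its front, with bolt and pull tab, faces its own -x; the lid's hinge is on its far +x rim. Offsets below are in this frame. The bolt sits on the front at y -44 to -120, x -72 to -112 mm: a bed under a bare metal cover plate with a J-shaped slot, plate top 104.5 mm high.
- bolt (a joint): Travel of the steel bolt, m: 0 = home (its nose 15 mm over a steel ear on the lid's front edge, so the lid cannot rise), growing towards the chest's -y to 0.042 at the stop. A spring drives it home with 6 N at 0 to 14 N at 0.042. The nose clears the ear beyond 0.015. Parked in the notch it rests at 0.026.
- knob (a joint): Sideways place of the knob in its J-shaped slot, m: 0 = in line with the long leg (1 mm play), growing towards the chest's -x to 0.016. It can leave the long leg only while the bolt's travel is above 0.034; in the notch it rests at 0.013. A weak spring (0.3 to 1.3 N) pushes it back to 0, so let go anywhere short of the notch it slips out and snaps home.
- knob_grip (a point): Centre of the bolt's knob: an upright dark wooden cylinder 24 mm across and 34 mm tall (its underside 10.5 mm above the cover plate, its middle 27.5 mm above it, 132 mm above the table) on an 8 mm steel stem. It moves with the bolt and never turns. Home it lies at x -83, y -60 mm in the chest's frame.
- notch (a point): Where the knob's centre lies when parked in the notch (within 1.5 mm): x -97, y -86, z 132 mm in the chest's frame; fixed to the chest. The notch is the short leg of the J: with the bolt drawn past 0.034 and the knob 0.013 to 0.016 sideways, the bolt may come back 8 mm to 0.026, where a 4 mm shoulder keeps the knob.
- lid (a joint): Angle of the lid, rad: 0 = shut, grows as its front edge rises and swings back, 1.9 = leaning back on its stop. Free hinge, no friction to speak of: let go below about 1.5 it falls shut, above it falls back to 1.9 and stays. The lid is 140 by 320 by 10 mm, about 0.35 kg.
- tab_grip (a point): Grip point of the lid's pull tab, a plywood tongue 30 mm wide (along y), 10 mm thick, standing 45 mm out from the lid's front edge in its plane. 27 mm out from that edge, 167 mm from the hinge line; shut, at x -97, y 60, z 85 mm in the chest's frame, nothing under it. Gripped by its sides (fingers closing along y) it can pivot between the fingers as the lid turns.
- lid_hinge (a point): Middle of the lid's hinge line, x +70, y 0, z 80 mm in the chest's frame; the line runs along the chest's y.
- brush_pot: White pot 76 mm across, 90 mm high, with three brushes up to 175 mm, standing near one end of the chest (left or right). Loose, leave alone. Origin under its centre.
- glaze_jar: Lidded jar 68 mm across, 90 mm high, near the other end of the chest. Loose, leave alone. Origin under its centre.
- loop_tool: Brush 150 mm long lying in front of the chest. Loose, leave alone. Its x axis runs along it; origin at its underside near its middle.
- rib: Flat wooden shaping rib 50 by 90 by 8 mm lying in front of the chest. Loose, leave alone. Origin under its centre.
- sponge: Sponge block 60 by 80 by 30 mm at the chest's front left. Loose, leave alone. Origin under its centre.

How it is judged:
On the way, in this order (a step that is already met when the one before it is completed fails the run):
1. the bolt is parked in its holding notch and let go, the lid still shut (value of joint bolt between 0.022 and 0.031 m and value of joint knob above 0.011 m and contact force between the fingers and knob below 0.3 N and value of joint lid below 0.1 rad), for 0.3 s.
2. the lid has been raised past its balance point (value of joint lid above 1.55 rad), for 0.1 s.
At the end, for the whole second after the job is handed in: The bolt rests parked in its notch (travel 22 to 31 mm, knob more than 11 mm sideways) and the lid leans back open by itself at more than 1.75 rad, at rest (value of joint bolt between 0.022 and 0.031 m and value of joint knob above 0.011 m and value of joint lid above 1.75 rad and velocity of joint lid between -0.1 and 0.1 rad/s); the robot touches nothing.
It fails at once if one of the loose things on the table is moved by more than 40 mm (distance of any of brush_pot, glaze_jar, loop_tool, rib, sponge from where it was at the start of the episode above 0.04 m).
It also fails if it takes over 48 s, if anything falls off the work surface, if the arm or the gripper's body presses on something with over 40 N, if the wrist force passes 120 N, or if a joint passes its speed limit or range.

## Robot

A 7-joint arm with a two-finger parallel gripper is mounted at the origin on the work surface. World frame = base frame: x ahead of the robot, y to its left, z up, the work surface at z = 0. Lengths are in m, angles in rad, forces in N, time in s.
With the tool pointing down it reaches from about 0.425 to 0.925 m from the base axis. Payload 6.8 kg.
Tool frame: the origin (TCP) lies midway between the tips of the shut fingers; the grasp point (between the pads) lies 19 mm behind it; z points along the fingers, y is the line along which they close (so a half turn about z gives the same grasp; the last joint's range is limited). The gripper opens to 85 mm and grips with 20 to 120 N. Pads are 22 mm wide; open, the fingers measure 114 mm over their backs; the gripper's body (76 mm by 85 mm) begins 54 mm behind the grasp point. The pads swing forward as they close: fully open they stand 13 mm farther back than shut.
Start: joints at [-1.417, 0.477, 0.022, 1.555, -0.011, 1.109, -0.083], TCP at [0.175, 0.652, 0.231] pointing down, gripper open.
Joint ranges: [-2.96, 2.96], [-0.34, 2.1], [-1.41, 1.46], [0.24, 2.44], [-1.37, 4.51], [0.17, 1.92], [-2.96, 2.96]. Speed limits (rad/s): [2.39, 2.39, 3.14, 3.14, 3.14, 3.14, 3.14].

## Interface

Orientations are given as a rotation vector (axis times angle).
In Python, from bench import get_obs, grab_frame, camera_params, r gives the robot as it stands.
- The arm moves only by the shell command python3 -m jog 'ROWS' [FORCE]. ROWS is JSON, a list of rows, each an object of numbers: "rx", "ry", "rz": the turn, a rotation vector about the world's x, y, z scaled (see below); "x", "y", "z": the shift along the world's x, y, z scaled (see below); "jaw": the opening, from -1 (shut) to 1 (fully open). In form: [{"rx": .., "ry": .., "rz": .., "x": .., "y": .., "z": .., "jaw": ..}, ...]. A call has 1 to 8 rows; each row shifts and turns the commanded pose from where the row before left it; what a row does not reach is not made up. The controller multiplies each number of a shift by 60 mm and each number of a turn by 10 degrees. A row lasts 1/8 s, in which the tool goes at most 62.5 mm and 10.7 degrees, less where a joint would pass 70% of its speed; a pose out of reach is approached as far as the arm can. A call with a number of a shift or a turn outside -1 to 1 is refused whole. A call with a gripper value outside its range is refused whole. The fingers move at their own pace and stop on an object; FORCE is the grip in N (left out, the last holds). Time passes only in rows, so rows that do not move let the fingers close. It gives the time, the measured TCP pose, the force, the opening and the grip force at its end, in the units of the state.
- get_obs(): the state, without advancing time (a new reading comes with each control period).
- grab_frame(name): name is "scene" or "top" or "wrist"; returns the picture (420x560x3 uint8, red, green, blue); there is no depth.
- camera_params(name): a dict with "fx", "fy", "cx", "cy" (pixels), "R" (3x3) and "t" (3): a world point X has camera coordinates R X + t. Camera axes: x right, y down, z forward; pixel columns grow to the right and rows downward; lengths in m; the calibration is good to about 2 mm. A picture is of the moment at which its call begins: read the wrist's pose just before it. camera_params takes no time and is no camera call; for the wrist camera it gives the pose at the moment of the call.
- r.hand_in(): hands the job in; it is judged then, once.
The state is a dict: "clock": time; "joints": joint angles; "qvel": joint speeds; "tau": joint torques, N m; "tcp_pos": TCP position; "orientation": TCP orientation; "contact_force": force on the tool from outside, world axes, zero at the start; "moment": the same for the moment, N m; "grip_width": finger opening in m; "gripper_force": force on a finger pad.
Only numpy, scipy, OpenCV 4.12 (cv2) and the standard library are available. Lean on these libraries where they do the work, as an engineer would, in place of code of your own. Each camera call takes 0.05 s, during which the arm holds its last target. There are 200 camera calls.

## Working session

There is one attempt and no reset: what is moved stays moved. The work goes in short steps, Python scripts to look and compute and a shell command to move; the robot and the scene stay as the last step left them, time stands still between calls to the robot, and variables do not carry over. Pictures are saved under pics/ and viewed, at most 10 in all, crops included, and the job is handed in when it is done.

```bash
mkdir -p pics
python3 - <<'E'
from bench import *
import cv2,numpy as np
for n in ("scene","top"):
    f=grab_frame(n); cv2.imwrite(f"pics/{n}0.png",cv2.resize(f[:,:,::-1],(800,600),interpolation=cv2.INTER_CUBIC))
    p=camera_params(n); print(n,{k:np.round(v,3).tolist() for k,v in p.items()})
print(get_obs())
E
```

```text
scene {'fx': 523.842, 'fy': 523.842, 'cx': 282.344, 'cy': 210.025, 'R': [[0.079, 0.997, 0.002], [0.835, -0.065, -0.547], [-0.545, 0.045, -0.837]], 't': [-0.091, -0.405, 1.616]}
top {'fx': 466.499, 'fy': 466.499, 'cx': 273.87, 'cy': 208.354, 'R': [[-0.012, -1.0, -0.012], [-0.989, 0.014, -0.147], [0.147, 0.01, -0.989]], 't': [0.052, 0.531, 1.216]}
{'clock': 0.1, 'joints': array([-1.41706393,  0.47774041,  0.022347  ,  1.55634531, -0.01151637,
        1.10925385, -0.08309479]), 'qvel': array([-1.26474722e-05, -1.25704337e-03,  8.77472830e-04, -1.06115567e-03,
        2.69039601e-04, -4.87033565e-04,  7.46470079e-05]), 'tau': array([ 3.90287867e-03, -5.97759318e+01,  1.61313716e+00, -2.81953597e+01,
        1.27716508e-02,  5.08256911e-03, -2.29933917e-06]), 'tcp_pos': array([0.17459771, 0.65149197, 0.23041066]), 'orientation': array([-4.10075476e-01, -3.11460546e+00,  2.53733525e-03]), 'contact_force': array([-0.12400254, -0.47153224, -0.43887247]), 'moment': array([ 0.0034528 ,  0.01492316, -0.04853689]), 'gripper_force': 0.0, 'grip_width': 0.08516384754826187}
```

View pics/scene0.png

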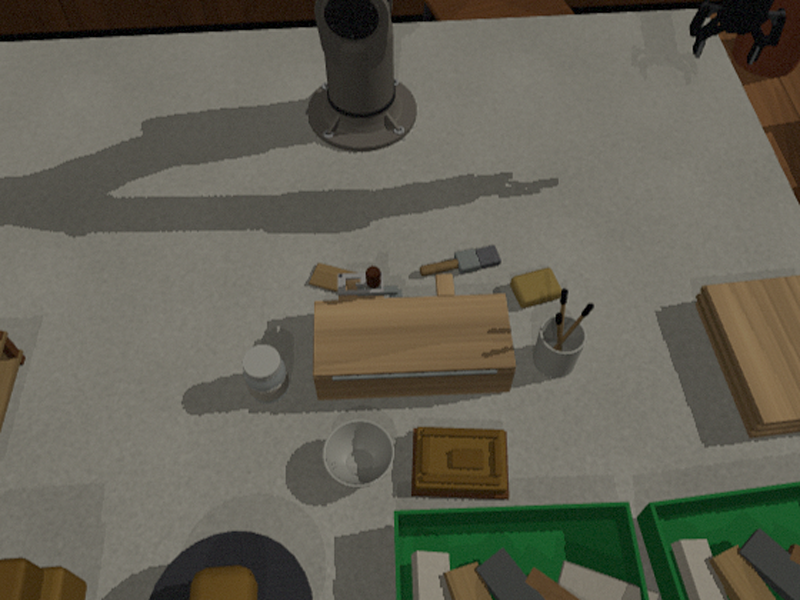

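View pics/top0.png

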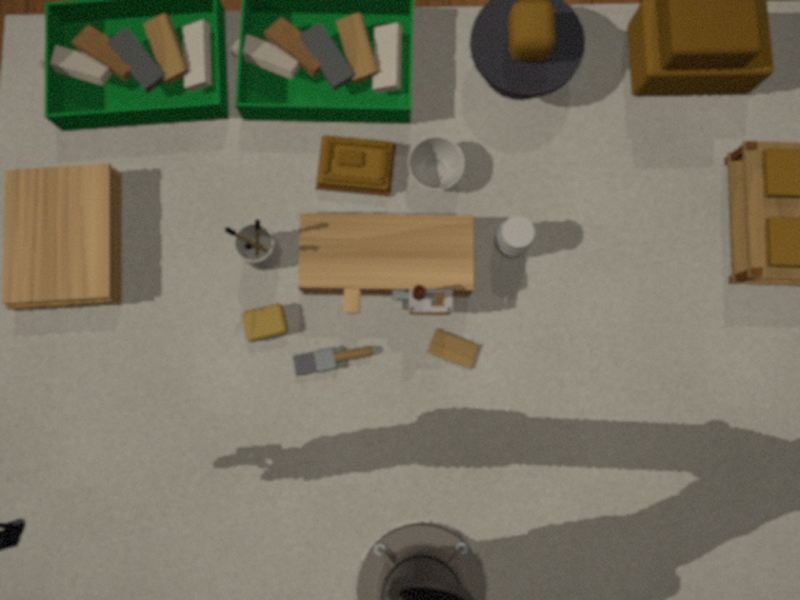

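The top view shows the chest about square to the world axes, lid corners near (300,290), (473,290), (474,215), (299,212), the knob at (419,292), the tab at (352,301). The jar is to the right and the pot to the left.

```bash
cat > h.py <<'E'
from bench import *
import cv2,numpy as np
from scipy.spatial.transform import Rotation as Ro
from scipy.optimize import least_squares
def ray(n,px,z,p=None):
    p=p or camera_params(n); R=np.array(p["R"]);t=np.array(p["t"])
    d=R.T@np.array([(px[0]-p["cx"])/p["fx"],(px[1]-p["cy"])/p["fy"],1]); o=-R.T@t
    return o+d*(z-o[2])/d[2]
def proj(p,X):
    c=np.array(p["R"])@X+np.array(p["t"]); return np.array([p["fx"]*c[0]/c[2]+p["cx"],p["fy"]*c[1]/c[2]+p["cy"]])
def w(c,o): # chest pose (x,y,yaw)
    k,s=np.cos(c[2]),np.sin(c[2]); return np.array([c[0]+k*o[0]-s*o[1],c[1]+s*o[0]+k*o[1],o[2]])
E
python3 - <<'E'
from h import *
z=.09
pts={"top":[((300,290),(-.07,.16,z)),((473,291),(-.07,-.16,z)),((474,214),(.07,-.16,z)),((299,213),(.07,.16,z)),((352,301),(-.097,.06,z)),((419,291),(-.083,-.06,.149))],
"scene":[((507,295),(-.07,.16,z)),((315,301),(-.07,-.16,z)),((315,378),(.07,-.16,z)),((513,373),(.07,.16,z)),((445,285),(-.097,.06,z)),((373,270),(-.083,-.06,.149))]}
P={n:camera_params(n) for n in pts}
f=lambda c:np.concatenate([proj(P[n],w(c,o))-np.array(px)*.7 for n in pts for px,o in pts[n]])
s=least_squares(f,[.65,0,0],loss="soft_l1"); c=s.x; print(c.round(4)); print(f(c).reshape(-1,2).round(1).tolist())
for n,l in (("top",[(256,235,.09),(516,230,.09),(265,322,.03),(335,360,.015),(453,348,.008)]),("scene",[(560,335,.09),(264,358,.09),(536,283,.03)])):
    for a in l: print(n,a,ray(n,(a[0]*.7,a[1]*.7),a[2]).round(3))
for k,o in dict(knob=(-.083,-.06,.132),notch=(-.097,-.086,.132),tab=(-.097,.06,.085)).items(): print(k,w(c,o).round(4))
E
```

```text
[ 0.6136  0.0551 -0.038 ]
[[-2.8, -3.3], [-0.4, -1.1], [-0.7, 0.2], [0.4, -1.7], [-1.1, 0.2], [-0.8, -0.7], [-1.4, -0.6], [-1.3, -0.3], [-2.9, -1.6], [1.6, -3.2], [-0.6, -1.5], [-0.7, 1.2]]
top (256, 235, 0.09) [0.645 0.292 0.09 ]
top (516, 230, 0.09) [ 0.647 -0.185  0.09 ]
top (265, 322, 0.03) [0.49  0.285 0.03 ]
top (335, 360, 0.015) [0.418 0.154 0.015]
top (453, 348, 0.008) [ 0.438 -0.071  0.008]
scene (560, 335, 0.09) [0.635 0.294 0.09 ]
scene (264, 358, 0.09) [ 0.64  -0.181  0.09 ]
scene (536, 283, 0.03) [0.491 0.289 0.03 ]
knob [ 0.5284 -0.0017  0.132 ]
notch [ 0.5134 -0.0272  0.132 ]
tab [0.519  0.1187 0.085 ]
```

```bash
python3 -m jog '[{"x":0.45,"y":-0.86,"z":0.1,"rz":0.11,"jaw":1},{"x":0.45,"y":-0.86,"z":0.1,"rz":0.11,"jaw":1},{"x":0.45,"y":-0.86,"z":0.1,"rz":0.11,"jaw":1},{"x":0.45,"y":-0.86,"z":0.1,"rz":0.11,"jaw":1},{"x":0.45,"y":-0.86,"z":0.1,"rz":0.11,"jaw":1},{"x":0.45,"y":-0.86,"z":0.1,"rz":0.11,"jaw":1},{"x":0.45,"y":-0.86,"z":0.1,"rz":0.11,"jaw":1},{"x":0.45,"y":-0.86,"z":0.1,"rz":0.11,"jaw":1}]' 30
python3 -m jog '[{"x":0.45,"y":-0.86,"z":0.1,"rz":0.1,"jaw":1},{"x":0.45,"y":-0.86,"z":0.1,"rz":0.1,"jaw":1},{"x":0.45,"y":-0.86,"z":0.1,"rz":0.1,"jaw":1},{"x":0.2,"y":-0.6,"z":0,"rz":0.1,"jaw":1},{"jaw":0.6},{"jaw":0.6}]'
python3 - <<'E'
from h import *
o=get_obs(); p=camera_params("wrist"); f=grab_frame("wrist")
cv2.imwrite("pics/w1.png",f[:,:,::-1])
print(o["tcp_pos"],o["contact_force"],Ro.from_rotvec(o["orientation"]).as_matrix().round(3).tolist())
for k,q in dict(knob=(-.083,-.06,.149),notch=(-.097,-.086,.149),tab=(-.097,.06,.09),fl=(-.07,.16,.09),fr=(-.07,-.16,.09)).items(): print(k,proj(p,w([.6136,.0551,-.038],q)).round(1))
E
```

```text
[0.17459771 0.65149197 0.23041066] [-0.12400254 -0.47153224 -0.43887247] [[-0.966, 0.259, -0.0], [0.259, 0.966, -0.002], [-0.0, -0.002, -1.0]]
knob [-110.1  558.6]
notch [-132.9  555.5]
tab [ -0.5 488.9]
fl [ 66.7 490.7]
fr [-113.5  517.7]validation failed for argument at $[0]...
validation failed for argument at $[0]...
```

View pics/w1.png

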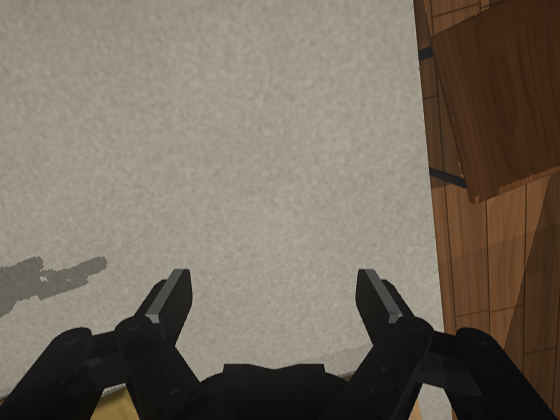

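The arm has not moved: every row needs all the keys. The wrist view shows bare table, with the fingers at the bottom of the picture.

```bash
python3 -m jog '[{"x":0.45,"y":-0.86,"z":0.1,"rx":0,"ry":0,"rz":0.11,"jaw":1},{"x":0.45,"y":-0.86,"z":0.1,"rx":0,"ry":0,"rz":0.11,"jaw":1},{"x":0.45,"y":-0.86,"z":0.1,"rx":0,"ry":0,"rz":0.11,"jaw":1},{"x":0.45,"y":-0.86,"z":0.1,"rx":0,"ry":0,"rz":0.11,"jaw":1},{"x":0.45,"y":-0.86,"z":0.1,"rx":0,"ry":0,"rz":0.11,"jaw":1},{"x":0.45,"y":-0.86,"z":0.1,"rx":0,"ry":0,"rz":0.11,"jaw":1},{"x":0.45,"y":-0.86,"z":0.1,"rx":0,"ry":0,"rz":0.11,"jaw":1},{"x":0.45,"y":-0.86,"z":0.1,"rx":0,"ry":0,"rz":0.11,"jaw":1}]' 30
python3 -m jog '[{"x":0.45,"y":-0.86,"z":0.1,"rx":0,"ry":0,"rz":0.1,"jaw":1},{"x":0.45,"y":-0.86,"z":0.1,"rx":0,"ry":0,"rz":0.1,"jaw":1},{"x":0.45,"y":-0.86,"z":0.1,"rx":0,"ry":0,"rz":0.1,"jaw":1},{"x":0.2,"y":-0.6,"z":0,"rx":0,"ry":0,"rz":0.1,"jaw":1},{"x":0,"y":0,"z":0,"rx":0,"ry":0,"rz":0,"jaw":0.6},{"x":0,"y":0,"z":0,"rx":0,"ry":0,"rz":0,"jaw":0.6}]'
python3 - <<'E'
from h import *
o=get_obs(); p=camera_params("wrist"); f=grab_frame("wrist")
cv2.imwrite("pics/w2.png",f[:,:,::-1])
print(o["tcp_pos"],o["contact_force"],Ro.from_rotvec(o["orientation"]).as_matrix().round(3).tolist())
for k,q in dict(knob=(-.083,-.06,.149),notch=(-.097,-.086,.149),tab=(-.097,.06,.09),fl=(-.07,.16,.09),fr=(-.07,-.16,.09)).items(): print(k,proj(p,w([.6136,.0551,-.038],q)).round(1))
E
```

```text
clock: 1.15
tcp_pos: [0.3912, 0.2373, 0.2795]
orientation: [0.169, 3.137, 0.001]
contact_force: [1.1, -0.0, 0.2]
grip_width: 0.0856
gripper_force: 0.0
clock: 1.9
tcp_pos: [0.4833, 0.0491, 0.2971]
orientation: [-0.06, -3.14, -0.0]
contact_force: [0.4, -0.3, 0.8]
grip_width: 0.0686
gripper_force: 0.0
[0.48331801 0.04909452 0.29705311] [ 0.44314888 -0.25629044  0.79135107] [[-0.999, 0.038, -0.001], [0.038, 0.999, 0.0], [0.001, 0.0, -1.0]]
knob [228.7 237.3]
notch [204.  225.5]
tab [329.1 208.1]
fl [404.4 227.7]
fr [159.  227.8]
```

View pics/w2.png

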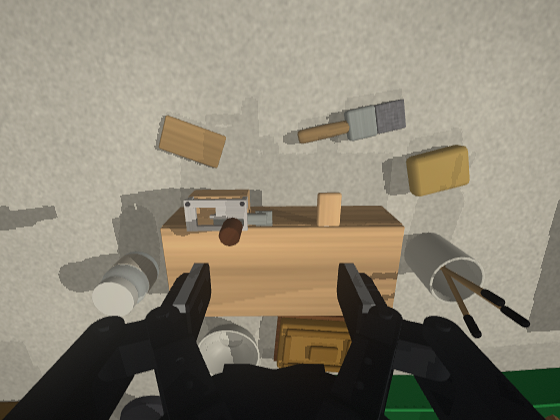

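The wrist view agrees with the fit: the knob's top is at (229,237), the tab at (329,208), and the lid's front corners are at (404,226) and (162,228), all within 3 px of the prediction. I go above the knob.

```bash
python3 -m jog '[{"x":0.38,"y":-0.43,"z":0,"rx":0,"ry":0,"rz":0,"jaw":0.5},{"x":0.37,"y":-0.43,"z":-0.4,"rx":0,"ry":0,"rz":0,"jaw":0.5},{"x":0,"y":0,"z":-0.8,"rx":0,"ry":0,"rz":0,"jaw":0.5},{"x":0,"y":0,"z":-0.6,"rx":0,"ry":0,"rz":0,"jaw":0.5},{"x":0,"y":0,"z":0,"rx":0,"ry":0,"rz":0,"jaw":0.5},{"x":0,"y":0,"z":0,"rx":0,"ry":0,"rz":0,"jaw":0.5}]'
python3 - <<'E'
from h import *
p=camera_params("wrist"); f=grab_frame("wrist")
cv2.imwrite("pics/w3.png",f[:,:,::-1])
for k,q in dict(knob=(-.083,-.06,.149),knobb=(-.083,-.06,.115),tab=(-.097,.06,.09)).items(): print(k,proj(p,w([.6136,.0551,-.038],q)).round(1))
E
```

```text
clock: 2.7
tcp_pos: [0.5295, -0.0024, 0.1906]
orientation: [0.058, 3.14, 0.001]
contact_force: [-0.5, 0.4, 0.1]
grip_width: 0.0641
gripper_force: 0.0
knob [274.3 237.1]
knobb [274.1 219.7]
tab [411.6 194.5]
```

View pics/w3.png

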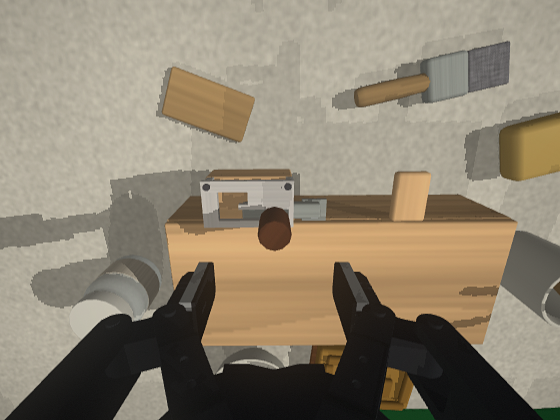

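The knob's top is at (275,236), as predicted, centred between the fingers. I lower and grip.

```bash
python3 -m jog '[{"x":-0.01,"y":0.0,"z":-0.6,"rx":0,"ry":0,"rz":0,"jaw":0.5},{"x":0,"y":0,"z":-0.6,"rx":0,"ry":0,"rz":0,"jaw":0.5},{"x":0,"y":0,"z":0,"rx":0,"ry":0,"rz":0,"jaw":-1},{"x":0,"y":0,"z":0,"rx":0,"ry":0,"rz":0,"jaw":-1},{"x":0,"y":0,"z":0,"rx":0,"ry":0,"rz":0,"jaw":-1},{"x":0,"y":0,"z":0,"rx":0,"ry":0,"rz":0,"jaw":-1},{"x":0,"y":0,"z":0,"rx":0,"ry":0,"rz":0,"jaw":-1}]' 50
```

```text
clock: 3.62
tcp_pos: [0.5298, -0.002, 0.1196]
orientation: [0.059, 3.137, 0.003]
contact_force: [-1.3, 3.3, 6.8]
grip_width: 0.0228
gripper_force: 49.1
```

```bash
python3 -m jog '[{"x":-0.006,"y":-0.16,"z":0,"rx":0,"ry":0,"rz":0,"jaw":-1},{"x":-0.006,"y":-0.16,"z":0,"rx":0,"ry":0,"rz":0,"jaw":-1},{"x":-0.006,"y":-0.16,"z":0,"rx":0,"ry":0,"rz":0,"jaw":-1},{"x":-0.006,"y":-0.16,"z":0,"rx":0,"ry":0,"rz":0,"jaw":-1},{"x":0,"y":0,"z":0,"rx":0,"ry":0,"rz":0,"jaw":-1},{"x":0,"y":0,"z":0,"rx":0,"ry":0,"rz":0,"jaw":-1}]'
```

```text
clock: 4.38
tcp_pos: [0.5287, -0.0368, 0.1196]
orientation: [0.055, 3.138, 0.009]
contact_force: [-1.5, 13.1, 8.7]
grip_width: 0.0226
gripper_force: 49.2
```

```bash
python3 -m jog '[{"x":0,"y":-0.04,"z":0,"rx":0,"ry":0,"rz":0,"jaw":-1},{"x":-0.08,"y":0.003,"z":0,"rx":0,"ry":0,"rz":0,"jaw":-1},{"x":-0.08,"y":0.003,"z":0,"rx":0,"ry":0,"rz":0,"jaw":-1},{"x":-0.08,"y":0.003,"z":0,"rx":0,"ry":0,"rz":0,"jaw":-1},{"x":0,"y":0,"z":0,"rx":0,"ry":0,"rz":0,"jaw":-1},{"x":0,"y":0,"z":0,"rx":0,"ry":0,"rz":0,"jaw":-1}]'
```

```text
clock: 5.12
tcp_pos: [0.515, -0.0385, 0.1196]
orientation: [0.054, 3.136, 0.009]
contact_force: [1.7, 13.6, 5.5]
grip_width: 0.0226
gripper_force: 49.1
```

```bash
python3 -m jog '[{"x":-0.015,"y":0,"z":0,"rx":0,"ry":0,"rz":0,"jaw":-1},{"x":0.002,"y":0.06,"z":0,"rx":0,"ry":0,"rz":0,"jaw":-1},{"x":0.002,"y":0.06,"z":0,"rx":0,"ry":0,"rz":0,"jaw":-1},{"x":0.002,"y":0.06,"z":0,"rx":0,"ry":0,"rz":0,"jaw":-1},{"x":0,"y":0,"z":0,"rx":0,"ry":0,"rz":0,"jaw":-1},{"x":0,"y":0,"z":0,"rx":0,"ry":0,"rz":0,"jaw":-1}]'
```

```text
clock: 5.88
tcp_pos: [0.5145, -0.0283, 0.1196]
orientation: [0.055, 3.136, 0.008]
contact_force: [1.6, 11.1, 4.4]
grip_width: 0.0224
gripper_force: 49.0
```

```bash
python3 -m jog '[{"x":0,"y":0.03,"z":0,"rx":0,"ry":0,"rz":0,"jaw":-1},{"x":0,"y":0.03,"z":0,"rx":0,"ry":0,"rz":0,"jaw":-1},{"x":0,"y":0,"z":0,"rx":0,"ry":0,"rz":0,"jaw":-1},{"x":0,"y":0,"z":0,"rx":0,"ry":0,"rz":0,"jaw":-1}]'
```

```text
clock: 6.38
tcp_pos: [0.5145, -0.0273, 0.1196]
orientation: [0.058, 3.135, 0.004]
contact_force: [1.8, 6.1, 7.3]
grip_width: 0.0227
gripper_force: 49.4
```

```bash
python3 -m jog '[{"x":0,"y":0.04,"z":0,"rx":0,"ry":0,"rz":0,"jaw":-1},{"x":0,"y":0,"z":0,"rx":0,"ry":0,"rz":0,"jaw":-1},{"x":0,"y":0,"z":0,"rx":0,"ry":0,"rz":0,"jaw":0.4},{"x":0,"y":0,"z":0,"rx":0,"ry":0,"rz":0,"jaw":0.4},{"x":0,"y":0,"z":0,"rx":0,"ry":0,"rz":0,"jaw":0.4},{"x":0,"y":0,"z":0,"rx":0,"ry":0,"rz":0,"jaw":0.4},{"x":0,"y":0,"z":0,"rx":0,"ry":0,"rz":0,"jaw":0.4},{"x":0,"y":0,"z":0,"rx":0,"ry":0,"rz":0,"jaw":0.4}]'
python3 -m jog '[{"x":0,"y":0,"z":0.6,"rx":0,"ry":0,"rz":0,"jaw":0.4},{"x":0,"y":0,"z":0.8,"rx":0,"ry":0,"rz":0,"jaw":0.4},{"x":0,"y":0.7,"z":0,"rx":0,"ry":0,"rz":0,"jaw":0.4},{"x":0,"y":0.7,"z":0,"rx":0,"ry":0,"rz":0,"jaw":0.4},{"x":0.06,"y":0.95,"z":0,"rx":0,"ry":0,"rz":0,"jaw":0.4},{"x":0,"y":0,"z":0,"rx":0,"ry":0,"rz":0,"jaw":0.4},{"x":0,"y":0,"z":0,"rx":0,"ry":0,"rz":0,"jaw":0.4}]' 30
python3 - <<'E'
from h import *
p=camera_params("wrist"); f=grab_frame("wrist")
cv2.imwrite("pics/w4.png",f[:,:,::-1])
for k,q in dict(home=(-.083,-.06,.149),notch=(-.097,-.086,.149),tab=(-.097,.06,.09)).items(): print(k,proj(p,w([.6136,.0551,-.038],q)).round(1))
E
```

```text
clock: 7.38
tcp_pos: [0.5117, -0.0267, 0.1173]
orientation: [-0.06, -3.141, 0.0]
contact_force: [-0.2, 1.0, -0.4]
grip_width: 0.0602
gripper_force: 0.0
clock: 8.25
tcp_pos: [0.5151, 0.1138, 0.2011]
orientation: [-0.06, -3.141, 0.001]
contact_force: [0.1, -0.8, 0.1]
grip_width: 0.0603
gripper_force: 0.0
home [120.6 254.3]
notch [ 82.  237.2]
tab [278.9 211. ]
```

View pics/w4.png

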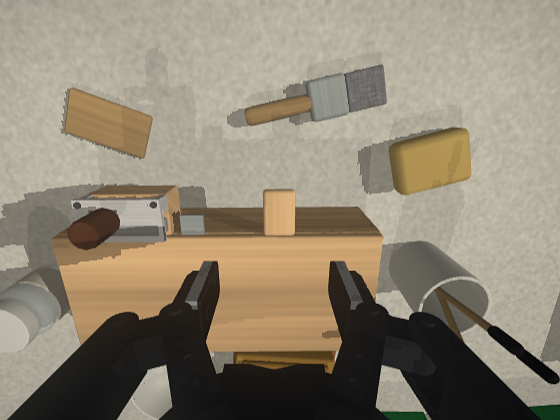

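The knob's top is at (82,236), on the predicted notch (82,237), so the bolt is parked. The tab, at (279,211), lies centrally between the fingers. Now I grip the tab.

```bash
python3 -m jog '[{"x":0.06,"y":0.08,"z":-0.8,"rx":0,"ry":0,"rz":0,"jaw":0.4},{"x":0,"y":0,"z":-0.8,"rx":0,"ry":0,"rz":0,"jaw":0.4},{"x":0,"y":0,"z":-0.62,"rx":0,"ry":0,"rz":0,"jaw":0.4},{"x":0,"y":0,"z":0,"rx":0,"ry":0,"rz":0,"jaw":-1},{"x":0,"y":0,"z":0,"rx":0,"ry":0,"rz":0,"jaw":-1},{"x":0,"y":0,"z":0,"rx":0,"ry":0,"rz":0,"jaw":-1},{"x":0,"y":0,"z":0,"rx":0,"ry":0,"rz":0,"jaw":-1}]' 30
python3 - <<'E'
import numpy as np
t=[0,.1,.2,.35,.5,.65,.8,.95,1.1,1.25,1.4,1.55,1.7,1.8]
# grip pt, chest frame rel. start; radius .167 about (0.07,.08), grip z .085
a0=np.arctan2(.005,.167);r=np.hypot(.005,.167)
p=np.array([(-r*np.cos(a0+a),r*np.sin(a0+a)) for a in t]);d=np.diff(p,axis=0)/.06
for a,q in zip(t[1:],d): print(a,"x %.2f y %.3f z %.2f"%(q[0]*np.cos(.038),-q[0]*np.sin(.038),q[1]))
E
```

```text
clock: 9.18
tcp_pos: [0.5192, 0.1186, 0.069]
orientation: [0.061, 3.14, -0.0]
contact_force: [-0.3, -2.4, -1.5]
grip_width: 0.0291
gripper_force: 33.2
0.1 x 0.02 y -0.001 z 0.28
0.2 x 0.05 y -0.002 z 0.27
0.35 x 0.13 y -0.005 z 0.40
0.5 x 0.18 y -0.007 z 0.37
0.65 x 0.24 y -0.009 z 0.34
0.8 x 0.29 y -0.011 z 0.30
0.95 x 0.33 y -0.012 z 0.26
1.1 x 0.36 y -0.014 z 0.21
1.25 x 0.39 y -0.015 z 0.15
1.4 x 0.41 y -0.015 z 0.09
1.55 x 0.42 y -0.016 z 0.03
1.7 x 0.42 y -0.016 z -0.04
1.8 x 0.27 y -0.010 z -0.06
```

```bash
python3 -m jog '[{"x":0.02,"y":0,"z":0.28,"rx":0,"ry":0,"rz":0,"jaw":-1},{"x":0.05,"y":0,"z":0.27,"rx":0,"ry":0,"rz":0,"jaw":-1},{"x":0.13,"y":-0.005,"z":0.4,"rx":0,"ry":0,"rz":0,"jaw":-1},{"x":0.18,"y":-0.007,"z":0.37,"rx":0,"ry":0,"rz":0,"jaw":-1},{"x":0,"y":0,"z":0,"rx":0,"ry":0,"rz":0,"jaw":-1}]'
```

```text
clock: 9.8
tcp_pos: [0.5433, 0.1178, 0.1499]
orientation: [0.062, 3.138, 0.001]
contact_force: [0.6, -5.8, -0.9]
grip_width: 0.0291
gripper_force: 33.5
```

```bash
python3 -m jog '[{"x":0.24,"y":-0.009,"z":0.34,"rx":0,"ry":0,"rz":0,"jaw":-1},{"x":0.29,"y":-0.011,"z":0.3,"rx":0,"ry":0,"rz":0,"jaw":-1},{"x":0.33,"y":-0.012,"z":0.26,"rx":0,"ry":0,"rz":0,"jaw":-1},{"x":0.36,"y":-0.014,"z":0.21,"rx":0,"ry":0,"rz":0,"jaw":-1},{"x":0.39,"y":-0.015,"z":0.15,"rx":0,"ry":0,"rz":0,"jaw":-1},{"x":0.41,"y":-0.015,"z":0.09,"rx":0,"ry":0,"rz":0,"jaw":-1},{"x":0,"y":0,"z":0,"rx":0,"ry":0,"rz":0,"jaw":-1}]'
python3 - <<'E'
from h import *
f=grab_frame("scene")[140:300,180:400]
cv2.imwrite("pics/s5.png",cv2.resize(f[:,:,::-1],(770,560),interpolation=cv2.INTER_CUBIC))
E
```

```text
clock: 10.68
tcp_pos: [0.6631, 0.1141, 0.228]
orientation: [-0.061, -3.14, -0.0]
contact_force: [-0.7, -1.3, -1.3]
grip_width: 0.0292
gripper_force: 38.5
```

View pics/s5.png

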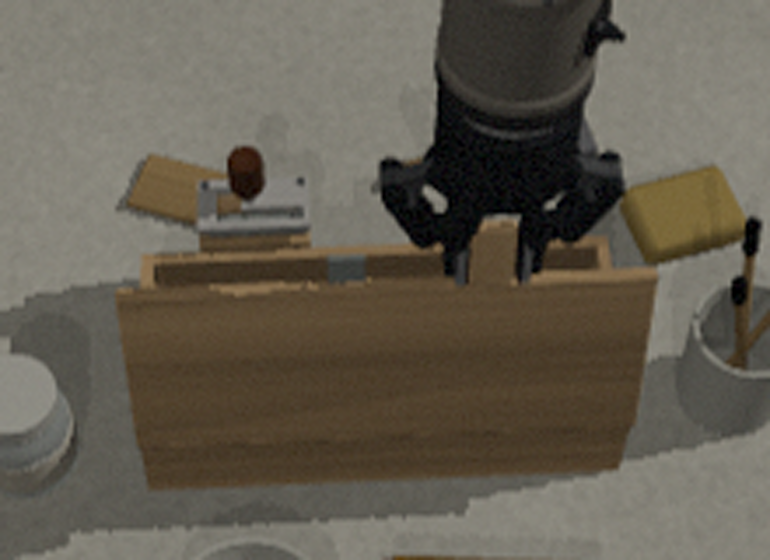

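The lid stands nearly upright with the tab in the fingers (490,250), and the knob is still in its notch (246,172). I carry on past the balance point, let go and retreat upwards and towards the robot.

```bash
python3 -m jog '[{"x":0.42,"y":-0.016,"z":0.03,"rx":0,"ry":0,"rz":0,"jaw":-1},{"x":0.42,"y":-0.016,"z":-0.04,"rx":0,"ry":0,"rz":0,"jaw":-1},{"x":0.27,"y":-0.01,"z":-0.06,"rx":0,"ry":0,"rz":0,"jaw":-1},{"x":0,"y":0,"z":0,"rx":0,"ry":0,"rz":0,"jaw":-1},{"x":0,"y":0,"z":0,"rx":0,"ry":0,"rz":0,"jaw":0.5},{"x":0,"y":0,"z":0,"rx":0,"ry":0,"rz":0,"jaw":0.5},{"x":0,"y":0,"z":0,"rx":0,"ry":0,"rz":0,"jaw":0.5},{"x":0,"y":0,"z":0,"rx":0,"ry":0,"rz":0,"jaw":0.5}]'
python3 -m jog '[{"x":0,"y":0,"z":0.3,"rx":0,"ry":0,"rz":0,"jaw":0.5},{"x":0,"y":0,"z":0.8,"rx":0,"ry":0,"rz":0,"jaw":0.5},{"x":0,"y":0,"z":0.8,"rx":0,"ry":0,"rz":0,"jaw":0.5},{"x":-0.8,"y":0,"z":0,"rx":0,"ry":0,"rz":0,"jaw":0.5},{"x":-0.8,"y":0,"z":0,"rx":0,"ry":0,"rz":0,"jaw":0.5},{"x":-0.8,"y":0,"z":0,"rx":0,"ry":0,"rz":0,"jaw":0.5},{"x":0,"y":0,"z":0,"rx":0,"ry":0,"rz":0,"jaw":0.5},{"x":0,"y":0,"z":0,"rx":0,"ry":0,"rz":0,"jaw":0.5}]'
python3 - <<'E'
from h import *
f=grab_frame("scene")[140:300,180:400]
cv2.imwrite("pics/s6.png",cv2.resize(f[:,:,::-1],(770,560),interpolation=cv2.INTER_CUBIC))
E
```

```text
clock: 11.72
tcp_pos: [0.7295, 0.1115, 0.2243]
orientation: [0.06, 3.141, 0.0]
contact_force: [-0.1, -0.2, -0.3]
grip_width: 0.0639
gripper_force: 0.0
clock: 12.72
tcp_pos: [0.5864, 0.1115, 0.3396]
orientation: [0.06, 3.139, 0.002]
contact_force: [0.4, 0.5, 0.1]
grip_width: 0.0641
gripper_force: 0.0
```

View pics/s6.png

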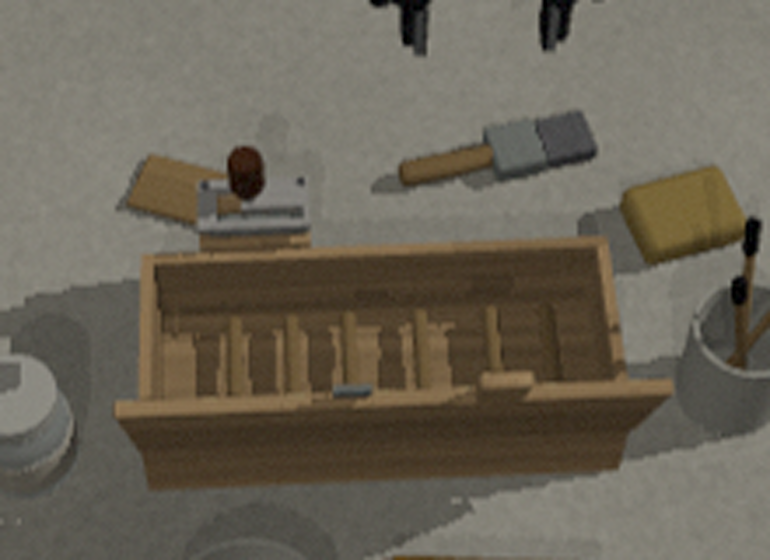

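The lid leans back open, its edge near row 390. The knob is still in its notch at (246,172), the loose things have not moved and the gripper is clear.

```bash
python3 -c "
from bench import r
print(r.hand_in())"
```

```text
the job is handed in; nothing more can be done
None
```

I parked the bolt in its notch, opened the lid so that it leans back by itself, and handed the job in at about 13 s; the last picture showed the loose things unmoved, and no verdict came back.

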